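# Index the ratchet heel carousel and load its empty pocket

## Robot

A 6-joint arm with a two-finger parallel gripper is mounted at the origin on the work surface. World frame = base frame: x ahead of the robot, y to its left, z up, the work surface at z = 0. Lengths are in m, angles in rad, forces in N, time in s.
With the tool pointing down it reaches from about 0.25 to 0.725 m from the base axis. Payload 4 kg.
Tool frame: the origin (TCP) lies midway between the tips of the shut fingers; the grasp point (between the pads) lies grip_point_offset behind it (grip_point_offset is the distance from the TCP to the grasp point, in m); z points along the fingers, y is the line along which they close (so a half turn about z gives the same grasp; the last joint's range is limited). The gripper opens to 85 mm and grips with 20 to 120 N. Pads are 22 mm wide; open, the fingers measure 114 mm over their backs; the gripper's body (76 mm by 85 mm) begins 54 mm behind the grasp point. The pads swing forward as they close: fully open they stand 13 mm farther back than shut.
Start: joints at [1.291, 0.241, 0.005, 1.335, 0, 1.571], TCP at [0.138, 0.481, 0.196] pointing down, gripper open.
Joint ranges: [-2.72, 2.72], [-1.05, 1.87], [-1.09, 1.28], [-1.99, 2.15], [-1.42, 1.44], [-3.14, 3.14]. Speed limits (rad/s): [2.79, 2.79, 3.14, 3.14, 3.14, 3.14].

## Interface

Orientations are given as a unit quaternion [x, y, z, w].
In Python, from workcell import * gives the robot as it stands. The module is installed in compiled form; this text tells all that it offers.
- The arm moves only by the tool arm_command, never from a script. Its arguments are lists of equal length, an entry for each row: "slide": the shift along the tool's x, y, z in cm, a list of three; "spin": the turn about the tool's z in degrees. A call has exactly 5 rows; each row is the pose to reach, as a shift and turn from the pose commanded when the call began, along the tool's axes at that moment; what a row does not reach only later rows make up. A row lasts 1/8 s, in which the tool goes at most 62.5 mm and 10.7 degrees, less where a joint would pass 70% of its speed; a pose out of reach is approached as far as the arm can. A call with a gripper value outside its range is refused whole. "jaw" is the finger opening in cm, from 0 to 8.54, set as the call begins (left out, the last holds). The fingers move at their own pace and stop on an object; the grip force is fixed at half the most. Time passes only in rows, so rows that repeat a pose let the fingers close, or fill a call up. It gives the time, the measured TCP pose, the force, the opening and the grip force at its end, in the units of the state.
- get_obs(): the state, without advancing time (a new reading comes with each control period).
- camera(name): name is "scene" or "top" or "wrist"; returns a dict with "pixels" (400x640x3 uint8, red, green, blue), "range_z" (400x640 float32, m along the optical axis (not along the pixel's ray), 0 where there is no reading), "intrinsics" (3x3 intrinsics, pixels), "rvec" (rotation vector, rad) and "tvec" (3), from world to camera coordinates, as OpenCV has them. Camera axes: x right, y down, z forward; pixel columns grow to the right and rows downward; lengths in m; the calibration is good to about 2 mm. A picture is of the moment at which its call begins.
- job_done(): hands the job in; it is judged then, once.
Trained networks look in a picture, given as the dict that the camera call returned (one of the last four; its "shot" number tells which), for a name from the list of things; names that differ only in an ending like _2 or _b are one class to them, and where a whole thing is asked for, a point or a joint stands for the part that bears it (a point fixed in the world has none). Each returns a list of dicts, best first, with "confidence" (0 to 1); they miss things now and then, are a little off and sometimes report something else, mostly with a low value. They report only what shows in the picture. A call takes as long as a camera call. They do not tell look-alikes from the thing itself.
- recognise(picture, thing): "centre" ([column, row] in pixels, amid what is visible of it).
- landmark_of(picture, thing): "centre" ([column, row] in pixels: a listed point, or the origin of a listed thing).
The state is a dict: "clock": time; "joint_pos": joint angles; "joint_vel": joint speeds; "tau": joint torques, N m; "eef_pos": TCP position; "tool_rot": TCP orientation; "ft_force": force on the tool from outside, world axes, zero at the start; "ft_torque": the same for the moment, N m; "grip_width": finger opening in m; "grasp_force": force on a finger pad.
Only numpy, scipy, OpenCV 4.12 (cv2) and the standard library are available. Lean on these libraries where they do the work, as an engineer would, in place of code of your own. Each camera call takes 0.05 s, during which the arm holds its last target. There are 200 camera calls.

## Task

Turn the heel carousel clockwise (seen from above) until its empty pocket is at the sprung pawl and the pawl has dropped in behind that pocket's tooth, then turn it gently back so that the tooth is pressed firmly against the pawl, without forcing it, and leave it resting there. Only then stand the loose heel upright in the middle of the empty pocket, set down and not dropped. Do not disturb the tin, the hammer or the brush.

Things in the scene. Friction and masses are not known exactly. Their poses are not given: they have to be found in the camera images.
- base: Fixed grey cast foot of the carousel, origin on the carousel's vertical axis at table height. Its +x points from the axis to the pawl tip (loading station). The carousel's drag is about 0.15 N m, with 0.2 to 0.4 N m more while a tooth ramp lifts the pawl (over about 0.35 rad before each catch). At the start it needs 0.8 to 2.3 rad of clockwise turning to bring the empty pocket to the pawl.
- wheel: Turning carousel: aluminium ratchet disc (six saw teeth, out to 152 mm from the axis, 14 to 30 mm high) under a grey tray of six pockets. Pocket floor 36 mm, walls' top 58 mm above the table; five hold a fixed wooden heel (top at 92 mm), one is empty. Origin on the axis at table height, z up, +x to the empty pocket. Turns freely clockwise only (negative yaw); stays where left.
- knob_grip (a point): Grip point of the black bar knob on the carousel's axis, 113 mm above the table. The bar is 76 mm long (along the wheel's x axis, so it points at the empty pocket), 18 mm thick across (wheel y), 95 to 128 mm above the table. Pinch it across the 18 mm from above.
- pocket (a point): Middle of the empty pocket's floor, 92 mm from the carousel axis along the wheel's +x; axes as the wheel's. The pocket is about 100 mm long radially (33 to 130 mm from the axis) and 100 mm wide across at this point, narrowing toward the axis.
- catch (a point): Wheel point 145 mm from its axis in line with the empty pocket, 22 mm above the table: the pawl tip's centre lies here when it bears on this pocket's tooth. The tooth's stop face is 4 mm clockwise of it, its ramp 50 mm farther clockwise. Past the click the wheel turns 0.6 rad more before the next ramp; backwards the pawl stops it here.
- pawl: Dark steel sprung pawl arm, 62 mm from its vertical pivot (its origin) to its tip, beside the wheel's rim at the loading station, top 36 mm above the table. Its spring holds the tip in with about 2.5 N; a tooth passing clockwise lifts it about 12 mm outwards, then it snaps in. Backing onto it with 0.7 to 2 N m at the knob is a firm press; over 4 N m forces it. It hardly yields.
- pawl_tip (a point): Centre of the pawl's round tip (8 mm diameter), 145 mm from the carousel axis along the base's +x when dropped in, 22 mm above the table.
- heel: The loose wooden shoe heel with a thin rubber foot, standing upright on the table beside the carousel, on its left or right: 62 mm long (its x, rounded at the +x end), 42 mm wide (its y), 56 mm tall, 0.1 to 0.2 kg. Origin at the centre of its underside, z up.
- tin: Bystander: plain metal can, 64 mm diameter, 85 mm tall, on the other side of the carousel. Origin at the centre of its underside.
- hammer: Bystander: hammer 200 mm long lying on the table beyond, on the right. Origin at its underside.
- brush: Bystander: brush 180 mm long lying on the table beyond, on the left. Origin at its underside.
Things that resemble listed ones, but are neither listed nor needed, are in the scene too. Several things look just like the heel: the one meant starts farthest to the robot's left.

How it is judged:
On the way, in this order (a step that is already met when the one before it is completed fails the run):
1. the pawl has dropped in behind the empty pocket's tooth and the tooth is pressed back against it with more than 3 N (horizontal distance between pawl_tip and catch below 0.006 m and contact force between pawl and wheel above 3 N), for 0.1 s.
2. the heel stands in the empty pocket (horizontal distance between heel and pocket below 0.025 m and z of heel in the frame of pocket below 0.006 m and angle between heel's own z axis and vertical below 0.12 rad), for 0.2 s.
At the end, for the whole second after the job is handed in: The empty pocket is at the pawl with the pawl tip dropped in behind its tooth (tip centre within 8 mm of the catch point), and the heel stands upright (within 7 degrees) on that pocket's floor, within 25 mm of its middle, released; everything is at rest (all of step 2 and horizontal distance between pawl_tip and catch below 0.008 m and linear speed of heel below 0.02 m/s and angular speed of wheel below 0.05 rad/s); the robot touches nothing.
It fails at once if the tooth is forced against the pawl with more than 30 N (contact force between pawl and wheel above 30 N).
It fails at once if the heel is dropped: it falls faster than 0.7 m/s while not held (linear speed of heel above 0.7 m/s and contact force between the fingers and heel below 0.1 N).
It fails at once if the tin is moved more than 30 mm (distance of tin from where it was at the start of the episode above 0.03 m).
It fails at once if the hammer is moved more than 30 mm (distance of hammer from where it was at the start of the episode above 0.03 m).
It fails at once if the brush is moved more than 30 mm (distance of brush from where it was at the start of the episode above 0.03 m).
It also fails if it takes over 67 s, if anything falls off the work surface, if the arm or the gripper's body presses on something with over 40 N, if the wrist force passes 120 N, or if a joint passes its speed limit or range.

## Working session

There is one attempt and no reset: what is moved stays moved. The work goes in short steps, Python scripts to look and compute and a tool call to move; the robot and the scene stay as the last step left them, time stands still between calls to the robot, and variables do not carry over. Pictures are saved under pics/ and viewed, at most 10 in all, crops included, and the job is handed in when it is done.

Besides the shell and the picture viewer there is one more tool, called after ">>>" as name([rows], argument=value, ...), one row to a line, values as JSON. arm_command: Moves the arm, as the interface text tells. Its arguments: {"type":"object","properties":{"slide":{"type":"array","items":{"type":"array","items":{"type":"number"}}},"spin":{"type":"array","items":{"type":"number"}},"jaw":{"type":"number"}},"required":["slide","spin"]}

```bash
mkdir -p pics
cat > h.py <<'E'
from workcell import *
import numpy as np, cv2
from scipy.spatial.transform import Rotation as R
def cam(n):
    p=camera(n); return p
def world(p,uv,z=None):
    """pixel -> world via depth (z None) or plane z"""
    K=np.array(p["intrinsics"]);Rm=cv2.Rodrigues(np.array(p["rvec"],float))[0];t=np.array(p["tvec"],float).ravel()
    u,v=uv; d=np.linalg.inv(K)@[u,v,1.]
    C=-Rm.T@t; D=Rm.T@d
    if z is None: s=float(p["range_z"][int(round(v)),int(round(u))])
    else: s=(z-C[2])/D[2]
    return C+s*D
def save(p,name): cv2.imwrite("pics/"+name,cv2.cvtColor(p["pixels"],cv2.COLOR_RGB2BGR))
E
python3 - <<'E'
from h import *
np.set_printoptions(precision=4,suppress=True)
o=get_obs(); print({k:np.round(v,3) for k,v in o.items()})
for n in("top","scene"):
    p=cam(n); save(p,n+"0.png")
    print(n,-cv2.Rodrigues(np.array(p["rvec"],float))[0].T@np.array(p["tvec"],float).ravel())
    for th,z in(("base",0),("knob_grip",.113),("pocket",.036),("catch",.022),("pawl_tip",.022),("pawl",.03),("heel",0),("tin",0),("hammer",0),("brush",0)):
        for r in landmark_of(p,th)[:5]: print(th,np.round(r["confidence"],2),np.round(r["centre"]),"plane",world(p,r["centre"],z),"depth",world(p,r["centre"]))
E
```

```text
{'clock': np.float64(0.0), 'joint_pos': array([ 1.291,  0.241,  0.004,  1.335, -0.   ,  1.571]), 'joint_vel': array([-0.   , -0.   , -0.002, -0.001, -0.001,  0.   ]), 'tau': array([  0.001, -37.232,  25.241,   0.017,   0.   ,  -0.   ]), 'eef_pos': array([0.138, 0.48 , 0.195]), 'tool_rot': array([ 0.139,  0.99 , -0.001, -0.   ]), 'ft_force': array([0.082, 0.552, 0.54 ]), 'ft_torque': array([-0.008,  0.004,  0.08 ]), 'grasp_force': np.float64(0.0), 'grip_width': np.float64(0.086)}
top [ 0.444  -0.0033  1.2246]
base 0.83 [340. 191.] plane [ 0.5421 -0.0363  0.    ] depth [ 0.5319 -0.0329  0.1264]
knob_grip 0.66 [340. 192.] plane [ 0.532  -0.0328  0.113 ] depth [ 0.5309 -0.0324  0.1272]
pocket 0.59 [318. 163.] plane [0.6137 0.0208 0.036 ] depth [0.6139 0.0209 0.0351]
catch 0.89 [312. 146.] plane [0.6601 0.038  0.022 ] depth [0.6534 0.0367 0.059 ]
pawl_tip 0.57 [361. 140.] plane [ 0.6745 -0.0907  0.022 ] depth [ 0.6728 -0.0901  0.0306]
pawl_tip 0.21 [446. 146.] plane [ 0.6593 -0.3146  0.022 ] depth [ 0.6587 -0.3137  0.0251]
pawl 0.61 [341. 125.] plane [ 0.714  -0.0396  0.03  ] depth [ 0.71
[... 1278 characters left out ...]
6 0.022 ] depth [0.6485 0.0482 0.0016]
pawl 0.47 [278. 280.] plane [ 0.7215 -0.0293  0.03  ] depth [ 0.7134 -0.0325  0.0097]
heel 0.93 [437. 177.] plane [0.3399 0.2825 0.    ] depth [0.3643 0.2768 0.03  ]
heel 0.86 [468. 209.] plane [ 0.4219  0.3625 -0.    ] depth [0.4444 0.3538 0.0313]
heel 0.76 [404. 275.] plane [0.6304 0.2309 0.    ] depth [0.6535 0.2247 0.0472]
heel 0.67 [422. 207.] plane [0.4427 0.2545 0.    ] depth [0.4623 0.25   0.0281]
tin 0.7 [182. 157.] plane [ 0.4378 -0.3709  0.    ] depth [ 0.4624 -0.3522  0.035 ]
hammer 0.79 [166. 236.] plane [ 0.6659 -0.3159  0.    ] depth [ 0.6719 -0.3095  0.0134]
brush 0.82 [438. 300.] plane [0.6715 0.3087 0.    ] depth [0.681  0.304  0.0215]
```

View pics/top0.png

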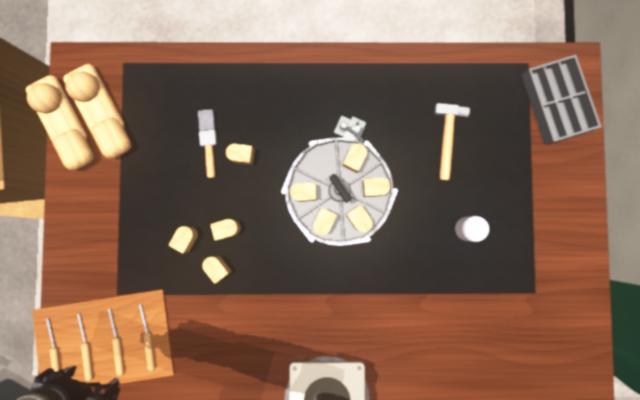

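View pics/scene0.png

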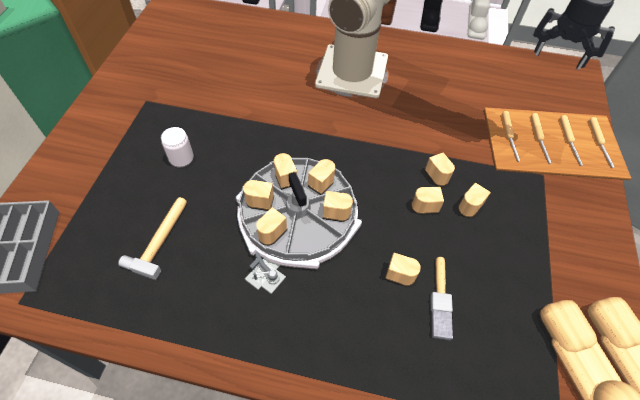

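The top view shows the carousel axis at about (340,190) and the empty pocket at about (320,162). The pawl is at (350,127), so roughly 1 rad clockwise is needed. The leftmost heel look-alike is at (182,239). Next I'll get precise figures from depth.

```bash
cat >> h.py <<'E'
def cloud(p):
    K=np.array(p["intrinsics"]);Rm=cv2.Rodrigues(np.array(p["rvec"],float))[0];t=np.array(p["tvec"],float).ravel()
    v,u=np.mgrid[0:400,0:640]; z=p["range_z"]; m=z>0
    d=np.stack([u,v,np.ones_like(u)],-1)@np.linalg.inv(K).T*z[...,None]
    return ((d-t)@Rm)[m]
def rect(P):
    (c,s,a)=cv2.minAreaRect((P[:,:2]*1000).astype(np.float32)); return np.round(c,1),np.round(s,1),round(a,1)
def near(P,c,r,z0,z1): return P[(np.hypot(P[:,0]-c[0],P[:,1]-c[1])<r)&(P[:,2]>z0)&(P[:,2]<z1)]
def tool(o):
    r=R.from_quat(o["tool_rot"]).as_matrix(); return r
E
python3 - <<'E'
from h import *
np.set_printoptions(precision=4,suppress=True)
print(grip_point_offset)
for n in("top","scene"):
    P=cloud(cam(n))
    for nm,c,r,z0,z1 in(("bar",(.535,-.033),.06,.118,.14),("heel",(.415,.355),.05,.045,.07),("pawl",(.69,-.07),.08,.028,.045),("tray",(.535,-.033),.16,.05,.063)):
        Q=near(P,c,r,z0,z1); print(n,nm,len(Q),Q.mean(0) if len(Q) else 0,np.percentile(Q[:,2],[5,50,95]),rect(Q))
E
```

```text
0.0187
top bar 236 [ 0.5406 -0.0321  0.1275] [0.1233 0.1278 0.1313] (array([541. , -32.3]), array([75.6, 17.9]), 34.2)
top heel 410 [0.4178 0.3657 0.0559] [0.0507 0.0562 0.0601] (array([419.8, 365.9]), array([43.8, 62.4]), 60.2)
top pawl 649 [ 0.6615 -0.0557  0.0353] [0.0295 0.0355 0.0407] (array([662.8, -56.6]), array([122. , 109.8]), 26.8)
top tray 1166 [ 0.5434 -0.0323  0.0577] [0.0523 0.0581 0.062 ] (array([541.3, -31.9]), array([270.8, 262.8]), 40.6)
scene bar 261 [ 0.5416 -0.0335  0.1271] [0.1217 0.1276 0.13  ] (array([539.1, -34. ]), array([76. , 18.7]), 34.4)
scene heel 409 [0.4182 0.3635 0.0555] [0.0498 0.056  0.0587] (array([416. , 364.1]), array([42. , 64.4]), 61.5)
scene pawl 1008 [ 0.6627 -0.0588  0.0344] [0.0289 0.0346 0.0418] (array([661. , -57.9]), array([117.8, 110.2]), 27.2)
scene tray 1928 [ 0.5536 -0.0303  0.0566] [0.0509 0.0571 0.0614] (array([539.2, -33.6]), array([268.2, 265. ]), 27.4)
```

>>> arm_command([
  [-5,-3.6,0],
  [-10,-7.2,0],
  [-15,-10.8,0],
  [-20,-14.4,0],
  [-25,-18,0],
], spin=[-5,-10,-15,-20,-25], jaw=6)

```text
clock: 1.82
eef_pos: [0.3297, 0.237, 0.1964]
tool_rot: [-0.08, 0.997, 0.0, 0.001]
ft_force: [1.4, 0.5, 0.1]
grip_width: 0.0601
grasp_force: 0.0
```

```bash
cat > go.py <<'E'
import sys
from h import *
# go.py x y z yawdeg(of tool y): shift in tool axes (cm), spin (deg)
x,y,z,a=map(float,sys.argv[1:5]); o=get_obs(); r=tool(o)
ya=np.degrees(np.arctan2(r[1,1],r[0,1])); 
print("slide",np.round(r.T@(np.array([x,y,z])-o["eef_pos"])*100,2),"spin",round(-((a-ya+180)%360-180),1),"pos",np.round(o["eef_pos"],4),"yaw",round(ya,1),"tilt",np.round(r[:,2],4),"q",np.round(o["joint_pos"],2),"F",np.round(o["ft_force"],1),"T",np.round(o["ft_torque"],2),"t",o["clock"])
E
python3 go.py .54 -.033 .195 124.3
```

```text
slide [-16.46 -30.01   0.14] spin -25.1 pos [0.3297 0.237  0.1964] yaw 99.2 tilt [ 1.1e-03  7.0e-04 -1.0e+00] q [ 0.62  0.05 -0.22  1.3  -0.    0.46] F [1.4 0.5 0.1] T [ 0.02 -0.07  0.02] t 1.825
```

>>> arm_command([
  [-3,-5.4,0],
  [-6,-10.8,0],
  [-9,-16.3,0],
  [-12,-21.8,0],
  [-15,-27.2,0],
], spin=[-5,-10,-15,-20,-25])

```text
clock: 2.45
eef_pos: [0.5204, -0.0086, 0.1962]
tool_rot: [-0.293, 0.956, 0.0, 0.0]
ft_force: [1.6, 0.4, -0.1]
grip_width: 0.0598
grasp_force: 0.0
```

```bash
python3 - <<'E'
from h import *
p=cam("wrist"); P=cloud(p); Q=near(P,(.54,-.033),.05,.118,.14); print(len(Q),Q.mean(0),rect(Q))
save(p,"w1.png")
print([ (r["confidence"],r["centre"],world(p,r["centre"],.022)) for r in landmark_of(p,"pawl_tip")])
E
python3 go.py .54 -.033 .096 124.3
```

```text
1893 [ 0.53653064 -0.03398459  0.12771692] (array([538.9, -33.1]), array([75.6, 18.2]), 34.1)
[]
slide [-0.29 -2.75  9.92] spin -0.7 pos [ 0.5223 -0.0116  0.1952] yaw 123.6 tilt [ 0.0013 -0.0016 -1.    ] q [-0.02  0.28  0.06  1.35 -0.   -0.61] F [-0.3  0.4 -0.3] T [ 0.02  0.04 -0.  ] t 2.55
```

>>> arm_command([
  [-0.3,-2.7,0],
  [-0.3,-2.7,3],
  [-0.3,-2.7,7],
  [-0.3,-2.7,9.8],
  [-0.3,-2.7,9.8],
], spin=[-0.7,-0.7,-0.7,-0.7,-0.7])

```text
clock: 3.18
eef_pos: [0.5342, -0.0269, 0.0957]
tool_rot: [-0.298, 0.955, 0.001, -0.003]
ft_force: [-0.9, 0.2, 0.3]
grip_width: 0.0598
grasp_force: 0.0
```

```bash
python3 go.py .5393 -.033 .096 124.2
```

```text
slide [-0.07 -0.79 -0.03] spin 0.5 pos [ 0.5342 -0.0269  0.0957] yaw 124.7 tilt [-6.e-03  4.e-04 -1.e+00] q [-0.05  0.38 -0.07  1.13  0.   -0.66] F [-0.9  0.2  0.3] T [-0.02  0.01 -0.01] t 3.175
```

>>> arm_command([
  [-0.1,-0.8,0],
  [-0.1,-0.8,0],
  [-0.1,-0.8,0],
  [-0.1,-0.8,0],
  [-0.1,-0.8,0],
], spin=[0.5,0.5,0.5,0.5,0.5])

```text
clock: 3.8
eef_pos: [0.5422, -0.0335, 0.0982]
tool_rot: [-0.294, 0.956, -0.0, 0.0]
ft_force: [0.4, 1.0, 0.5]
grip_width: 0.0603
grasp_force: 0.0
```

```bash
python3 go.py .5393 -.033 .096 124.2
```

```text
slide [0.21 0.2  0.22] spin -0.0 pos [ 0.5422 -0.0335  0.0982] yaw 124.2 tilt [ 3.e-04  0.e+00 -1.e+00] q [-0.06  0.39 -0.05  1.13  0.   -0.66] F [0.4 1.  0.5] T [0.02 0.03 0.05] t 3.8
```

>>> arm_command([
  [0.2,0.2,0.2],
  [0.2,0.2,0.2],
  [0.2,0.2,0.2],
  [0.2,0.2,0.2],
  [0.2,0.2,0.2],
], spin=[0,0,0,0,0], jaw=0.5)

```text
clock: 4.42
eef_pos: [0.5395, -0.033, 0.096]
tool_rot: [-0.294, 0.956, 0.0, 0.0]
ft_force: [-0.5, -0.0, -0.5]
grip_width: 0.005
grasp_force: 0.0
```

```bash
python3 go.py .5393 -.033 .096 124.2
```

```text
slide [0.02 0.01 0.  ] spin -0.0 pos [ 0.5395 -0.033   0.096 ] yaw 124.2 tilt [ 1.e-04  1.e-04 -1.e+00] q [-0.06  0.38 -0.06  1.12  0.   -0.66] F [-0.5 -0.  -0.5] T [0.05 0.02 0.04] t 4.425
```

Run:
```python
from h import *
save(cam("wrist"),"w2.png"); p=cam("scene")
cv2.imwrite("pics/s2.png",cv2.resize(cv2.cvtColor(p["pixels"],cv2.COLOR_RGB2BGR)[120:300,200:440],None,fx=3,fy=3))
```

```text
(no output)
```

View pics/w2.png

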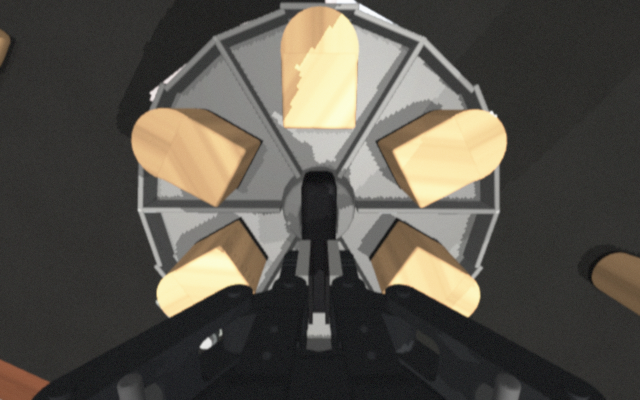

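View pics/s2.png

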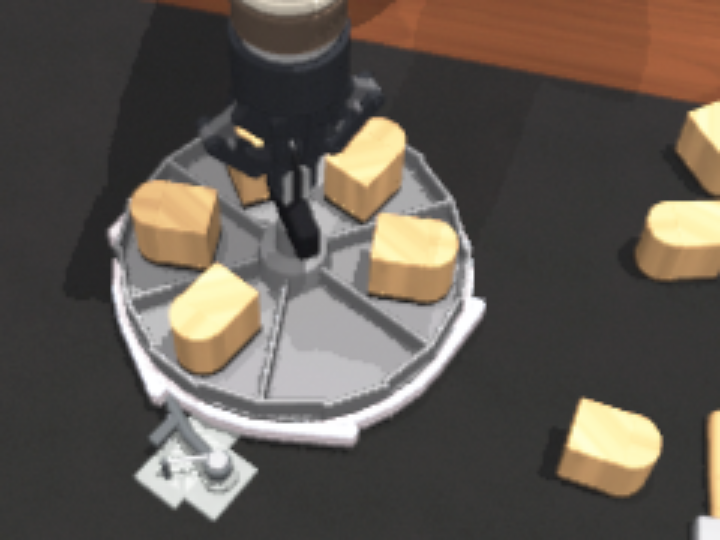

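The fingers appear just past the near end of the bar at (318,240), not around its middle. I'll project the reported TCP into the views to check.

Run:
```python
from h import *
np.set_printoptions(precision=4,suppress=True)
o=get_obs(); print(o["eef_pos"],o["grip_width"],o["grasp_force"],o["clock"])
pts=np.array([o["eef_pos"],o["eef_pos"]+[0,0,.0187],[.5393,-.033,.128],[.5393+.038*.827,-.033+.038*.562,.128],[.5393-.038*.827,-.033-.038*.562,.128]])
for n in("wrist","scene","top"):
    p=cam(n); print(n,np.round(cv2.projectPoints(pts,np.array(p["rvec"],float),np.array(p["tvec"],float),np.array(p["intrinsics"]),None)[0][:,0]).tolist())
    P=cloud(p); Q=near(P,(.5393,-.033),.06,.1,.135); print(len(Q),rect(Q))
    if n=="wrist": 
        for v in (200,225,238,250,270,290,310): print(v,[world(p,(u,v)) for u in (304,318,337)])
```

```text
[ 0.5394 -0.033   0.096 ] 0.005448115579439779 0.0 4.525
wrist [[318.0, 231.0], [318.0, 243.0], [318.0, 254.0], [318.0, 316.0], [318.0, 183.0]]
3127 (array([538.5, -33.5]), array([75.3, 18. ]), 33.6)
200 [array([ 0.5195, -0.055 ,  0.1265]), array([ 0.5154, -0.0493,  0.1272]), array([ 0.5234, -0.0276,  0.0637])]
225 [array([ 0.5302, -0.0478,  0.1277]), array([ 0.5257, -0.0423,  0.1293]), array([ 0.5305, -0.0247,  0.0933])]
238 [array([ 0.5357, -0.0441,  0.1288]), array([ 0.5317, -0.0382,  0.1286]), array([ 0.5482, -0.0099,  0.0607])]
250 [array([ 0.5339, -0.0444,  0.1461]), array([ 0.5375, -0.0343,  0.1281]), array([ 0.525 , -0.0323,  0.1473])]
270 [array([ 0.5333, -0.0437,  0.1644]), array([ 0.5471, -0.0277,  0.1281]), array([ 0.526 , -0.0328,  0.1642])]
290 [array([ 0.5315, -0.044 ,  0.1811]), array([ 0.5568, -0.0211,  0.1286]), array([ 0.5256, -0.0342,  0.1801])]
310 [array([ 0.5385, -0.0394,  0.1807]), array([ 0.5672, -0.0141,  0.1286]), array([ 0.523 , -0.0373,  0.1966])]
scene [[298.0, 193.0], [298.0, 188.0], [298.0, 185.0], [304.0, 199.0], [292.0, 172.0]]
215 (array([541.6, -32.3]), array([68.6, 18.6]), 35.0)
top [[340.0, 189.0], [340.0, 189.0], [340.0, 188.0], [331.0, 175.0], [349.0, 201.0]]
0 (array([0., 0.]), array([0., 0.]), 0.0)
```

Run:
```python
from h import *
np.set_printoptions(precision=4,suppress=True)
p=cam("wrist")
cv2.imwrite("pics/w3.png",cv2.resize(cv2.convertScaleAbs(cv2.cvtColor(p["pixels"],cv2.COLOR_RGB2BGR)[150:340,230:410],alpha=2,beta=30),None,fx=3,fy=3))
u=np.array([.827,.562,0]);w=np.array([-.562,.827,0]);c=np.array([.5393,-.033,0])
for v in range(228,256,4): print(v,[(round((q-c)@u*1e3),round((q-c)@w*1e3),round(q[2]*1e3)) for q in (world(p,(x,v)) for x in (294,300,306,312,318,324,330,336,342))])
```

```text
228 [(12, -18, 62), (-2, -11, 96), (-14, -6, 127), (-15, -3, 128), (-15, 0, 130), (-15, 3, 128), (-14, 6, 128), (-2, 11, 96), (12, 18, 62)]
232 [(16, -18, 61), (2, -11, 95), (-12, -6, 127), (-13, -3, 129), (-13, 0, 129), (-12, 3, 128), (-12, 6, 128), (2, 11, 94), (15, 18, 62)]
236 [(29, -20, 36), (18, -13, 62), (-10, -6, 128), (-11, -3, 130), (-10, 0, 129), (-10, 3, 129), (-10, 6, 129), (18, 13, 62), (29, 20, 36)]
240 [(30, -20, 44), (25, -14, 55), (-8, -6, 128), (-8, -3, 129), (-8, 0, 129), (-8, 3, 128), (-8, 6, 128), (25, 14, 54), (29, 19, 44)]
244 [(28, -19, 54), (-11, -8, 140), (-11, -6, 140), (-11, -3, 139), (-5, 0, 128), (-11, 3, 140), (-11, 6, 140), (-11, 9, 140), (27, 18, 56)]
248 [(29, -18, 59), (-11, -8, 144), (-10, -6, 143), (-11, -3, 145), (-4, 0, 129), (-11, 3, 144), (-11, 6, 143), (-11, 8, 144), (30, 18, 58)]
252 [(-7, -11, 141), (-11, -8, 149), (-11, -5, 148), (-11, -3, 149), (-1, 0, 128), (-10, 3, 146), (-11, 5, 149), (-11, 8, 149), (-7, 11, 140)]
```

View pics/w3.png

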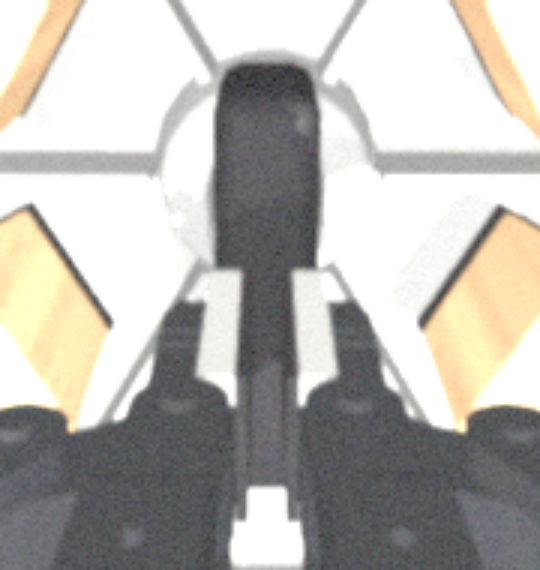

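Run:
```python
from h import *
pts=np.array([[.138,.481,.196],[.138,.481,.237],[.138,.481,.3]])
for n in("scene","top"):
    p=cam(n); print(n,np.round(cv2.projectPoints(pts,np.array(p["rvec"],float),np.array(p["tvec"],float),np.array(p["intrinsics"]),None)[0][:,0]).tolist())
import workcell; print([x for x in dir(workcell) if x[0]!='_'])
p=cam("scene");P=cloud(p)
Q=near(P,(.5393,-.033),.03,.129,.2); 
for z in np.arange(.129,.18,.005):
    q=Q[(Q[:,2]>=z)&(Q[:,2]<z+.005)]; print(round(z,3),len(q),np.round(q.mean(0),3) if len(q) else '')
```

```text
scene [[548.0, 78.0], [557.0, 64.0], [570.0, 40.0]]
top [[105.0, 369.0], [96.0, 375.0], [79.0, 386.0]]
['Unreachable', 'camera', 'get_obs', 'grip_point_offset', 'job_done', 'landmark_of', 'recognise']
0.129 23 [ 0.549 -0.026  0.13 ]
0.134 12 [ 0.545 -0.031  0.137]
0.139 20 [ 0.545 -0.033  0.142]
0.144 25 [ 0.544 -0.032  0.147]
0.149 19 [ 0.543 -0.031  0.152]
0.154 27 [ 0.543 -0.033  0.156]
0.159 21 [ 0.545 -0.031  0.161]
0.164 19 [ 0.544 -0.032  0.167]
0.169 18 [ 0.544 -0.032  0.171]
0.174 37 [ 0.544 -0.028  0.177]
0.179 46 [ 0.543 -0.03   0.182]
```

The wrist depth shows the fingertips ending at z ≈ 0.138. They closed above the bar, whose top is at 0.128, although the reported TCP z is 0.096. So the real tips sit about 41 mm higher than reported. I'll open, go down by that amount and close again.

>>> arm_command([
  [0,0,0],
  [0,0,0],
  [0,0,0],
  [0,0,0],
  [0,0,0],
], spin=[0,0,0,0,0], jaw=5)

```text
clock: 5.5
eef_pos: [0.5394, -0.033, 0.096]
tool_rot: [-0.294, 0.956, 0.0, 0.0]
ft_force: [-0.9, 0.2, -0.5]
grip_width: 0.0504
grasp_force: 0.0
```

>>> arm_command([
  [0,0,0.8],
  [0,0,1.6],
  [0,0,2.4],
  [0,0,3.2],
  [0,0,3.2],
], spin=[0,0,0,0,0])

```text
clock: 6.12
eef_pos: [0.5386, -0.0329, 0.063]
tool_rot: [-0.294, 0.956, 0.0, -0.001]
ft_force: [0.0, -0.8, 0.1]
grip_width: 0.0498
grasp_force: 0.0
```

```bash
python3 go.py .5393 -.033 .056 124.2
python3 - <<'E'
from h import *
p=cam("wrist")
cv2.imwrite("pics/w4.png",cv2.resize(cv2.convertScaleAbs(cv2.cvtColor(p["pixels"],cv2.COLOR_RGB2BGR)[150:350,200:440],alpha=2,beta=20),None,fx=3,fy=3))
u=np.array([.827,.562,0]);w=np.array([-.562,.827,0]);c=np.array([.5393,-.033,0])
for v in range(220,276,6): print(v,[(round((q-c)@u*1e3),round((q-c)@w*1e3),round(q[2]*1e3)) for q in (world(p,(x,v)) for x in (240,250,260,270,280,290,300,318))])
E
```

```text
slide [-0.06 -0.05  0.7 ] spin -0.0 pos [ 0.5386 -0.0329  0.063 ] yaw 124.2 tilt [-2.e-03  1.e-04 -1.e+00] q [-0.06  0.41 -0.11  1.05  0.   -0.66] F [ 0.  -0.8  0.1] T [ 0.01 -0.01 -0.02] t 6.125
220 [(-2, -51, 49), (-2, -45, 48), (-2, -38, 47), (-3, -31, 49), (-7, -23, 60), (-8, -17, 63), (-31, -7, 128), (-32, 0, 128)]
226 [(-2, -49, 58), (-2, -42, 59), (-2, -36, 58), (-2, -30, 58), (-3, -23, 61), (-4, -17, 64), (-29, -7, 128), (-29, 0, 128)]
232 [(11, -55, 36), (11, -48, 37), (11, -41, 36), (11, -34, 36), (1, -23, 61), (0, -17, 64), (-26, -7, 128), (-27, 0, 129)]
238 [(16, -55, 36), (16, -49, 35), (16, -41, 37), (16, -34, 37), (6, -24, 60), (4, -17, 63), (-24, -7, 128), (-24, 0, 128)]
244 [(20, -56, 37), (21, -49, 36), (-11, -27, 106), (20, -34, 38), (20, -27, 37), (8, -17, 63), (-21, -7, 127), (-21, 0, 129)]
250 [(25, -56, 38), (-12, -30, 114), (-11, -26, 113), (26, -34, 36), (25, -27, 37), (13, -17, 63), (-19, -7, 128), (-19, 0, 129)]
256 [(-8, -36, 111), (-11, -29, 119), (-12, -25, 119), (30, -35, 37), (30, -27, 36), (30, -20, 36), (-16, -7, 127), (-17, 0, 129)]
262 [(-7, -34, 117), (-11, -28, 124), (-10, -24, 122), (35, -35, 37), (35, -27, 36), (29, -19, 49), (-14, -7, 129), (-14, 0, 129)]
268 [(-12, -31, 131), (-11, -27, 130), (-8, -24, 124), (40, -35, 37), (40, -28, 36), (28, -18, 59), (-10, -7, 128), (-11, 0, 129)]
274 [(-11, -30, 134), (-12, -26, 136), (-5, -24, 124), (45, -35, 37), (43, -27, 40), (32, -18, 58), (-8, -7, 128), (-8, 0, 129)]
```

View pics/w4.png

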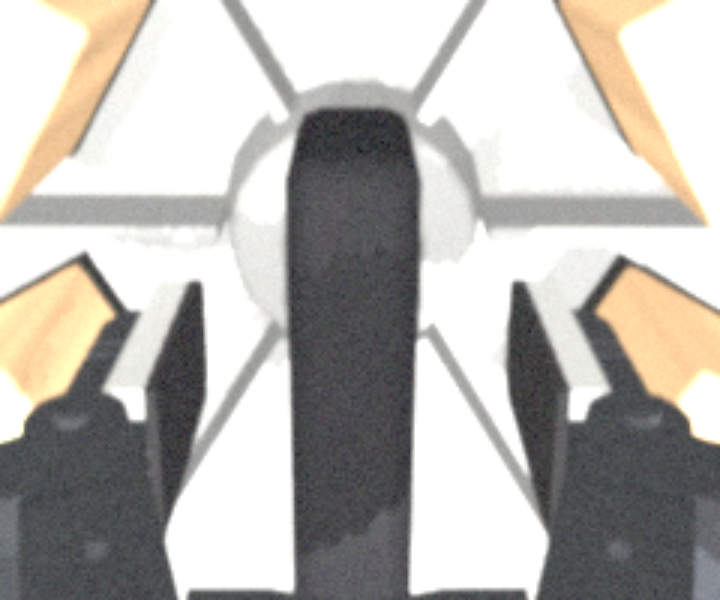

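The fingers now straddle the bar, with tips at z ≈ 0.105. I'll go down 1 cm more and close.

>>> arm_command([
  [0,0,0.5],
  [0,0,1],
  [0,0,1],
  [0,0,1],
  [0,0,1],
], spin=[0,0,0,0,0])

```text
clock: 6.8
eef_pos: [0.5395, -0.033, 0.0542]
tool_rot: [-0.294, 0.956, -0.0, 0.0]
ft_force: [-0.4, 0.0, 0.3]
grip_width: 0.0496
grasp_force: 0.0
```

>>> arm_command([
  [0,0,0],
  [0,0,0],
  [0,0,0],
  [0,0,0],
  [0,0,0],
], spin=[0,0,0,0,0], jaw=0.5)

```text
clock: 7.42
eef_pos: [0.5396, -0.033, 0.0545]
tool_rot: [-0.294, 0.956, -0.0, 0.0]
ft_force: [-0.9, 0.2, 6.0]
grip_width: 0.0206
grasp_force: 58.9
```

```bash
python3 go.py .5393 -.033 .053 124.2
```

```text
slide [0.02 0.02 0.15] spin -0.0 pos [ 0.5396 -0.033   0.0545] yaw 124.2 tilt [ 6.e-04 -2.e-04 -1.e+00] q [-0.06  0.42 -0.12  1.02 -0.   -0.66] F [-0.9  0.2  6. ] T [-0.09  0.33 -0.05] t 7.425
```

Gripped with 59 N. Now turning clockwise.

>>> arm_command([
  [0,0,0],
  [0,0,0],
  [0,0,0],
  [0,0,0],
  [0,0,0],
], spin=[8,16,24,32,40])

```text
clock: 8.05
eef_pos: [0.5396, -0.0332, 0.0545]
tool_rot: [0.053, 0.999, -0.0, 0.0]
ft_force: [-1.9, -0.9, 5.6]
grip_width: 0.0204
grasp_force: 58.8
```

>>> arm_command([
  [0,0,0],
  [0,0,0],
  [0,0,0],
  [0,0,0],
  [0,0,0],
], spin=[5,10,15,20,25])

```text
clock: 8.68
eef_pos: [0.5396, -0.0333, 0.0545]
tool_rot: [0.267, 0.964, -0.0, 0.0]
ft_force: [-1.8, -1.0, 6.0]
grip_width: 0.0202
grasp_force: 58.8
```

```bash
cat > look.py <<'E'
from h import *
np.set_printoptions(precision=4,suppress=True)
A=np.array([.5395,-.033])
for n in("top","scene"):
    p=cam(n)
    for th,z in(("pawl_tip",.022),("catch",.022),("pocket",.036),("pawl",.036)):
        for r in landmark_of(p,th)[:2]:
            q=world(p,r["centre"],z)[:2]-A; print(n,th,round(r["confidence"],2),np.round(r["centre"]),"r",np.round(np.hypot(*q),4),"ang",np.round(np.degrees(np.arctan2(q[1],q[0])),1))
E
python3 look.py; python3 go.py .5395 -.033 .0545 124.2
```

```text
top pawl_tip 0.7 [361. 142.] r 0.1428 ang -24.0
top pawl_tip 0.63 [189. 237.] r 0.4074 ang 106.9
top catch 0.67 [363. 142.] r 0.1457 ang -25.7
top catch 0.28 [444. 146.] r 0.3034 ang -66.8
top pawl 0.64 [343. 125.] r 0.1738 ang -3.4
scene pawl_tip 0.48 [257. 253.] r 0.1413 ang -26.2
scene catch 0.62 [251. 250.] r 0.1448 ang -31.4
scene pocket 0.66 [267. 232.] r 0.0938 ang -33.4
scene pawl 0.51 [274. 283.] r 0.1918 ang -1.0
slide [ 0.02  0.02 -0.  ] spin -65.1 pos [ 0.5396 -0.0333  0.0545] yaw 59.1 tilt [ 6.e-04 -7.e-04 -1.e+00] q [-0.06  0.42 -0.12  1.02 -0.    0.48] F [-1.5 -1.   5.2] T [-0.26  0.35 -0.07] t 9.175
```

>>> arm_command([
  [0,0,0],
  [0,0,0],
  [0,0,0],
  [0,0,0],
  [0,0,0],
], spin=[2,4,5,5,5])

```text
clock: 9.8
eef_pos: [0.5396, -0.0334, 0.0545]
tool_rot: [0.308, 0.952, -0.0, 0.0]
ft_force: [-1.0, -0.9, 4.5]
grip_width: 0.0204
grasp_force: 58.8
```

```bash
python3 go.py .5395 -.033 .0545 124.2
```

```text
slide [ 0.03  0.02 -0.  ] spin -70.0 pos [ 0.5396 -0.0334  0.0545] yaw 54.2 tilt [ 7.e-04 -8.e-04 -1.e+00] q [-0.06  0.42 -0.12  1.02 -0.    0.56] F [-1.  -0.9  4.5] T [-0.3   0.35  0.08] t 9.8
```

>>> arm_command([
  [0,0,0],
  [0,0,0],
  [0,0,0],
  [0,0,0],
  [0,0,0],
], spin=[-1,-2,-3,-4,-5])

```text
clock: 10.42
eef_pos: [0.5396, -0.0333, 0.0545]
tool_rot: [0.266, 0.964, -0.0, 0.0]
ft_force: [-1.4, -1.1, 6.3]
grip_width: 0.0202
grasp_force: 58.8
```

```bash
python3 go.py .5395 -.033 .0545 124.2
```

```text
slide [ 0.03  0.02 -0.  ] spin -65.0 pos [ 0.5396 -0.0333  0.0545] yaw 59.2 tilt [ 6.e-04 -6.e-04 -1.e+00] q [-0.06  0.42 -0.12  1.02 -0.    0.48] F [-1.4 -1.1  6.3] T [-0.24  0.37 -0.1 ] t 10.425
```

>>> arm_command([
  [0,0,0],
  [0,0,0],
  [0,0,0],
  [0,0,0],
  [0,0,0],
], spin=[-0.5,-1,-1.5,-2,-2])

```text
clock: 11.05
eef_pos: [0.5396, -0.0333, 0.0545]
tool_rot: [0.249, 0.968, -0.0, 0.0]
ft_force: [-1.7, -1.1, 5.8]
grip_width: 0.02
grasp_force: 58.8
```

```bash
python3 go.py .5395 -.033 .0545 124.2
```

```text
slide [ 0.02  0.02 -0.  ] spin -63.1 pos [ 0.5396 -0.0333  0.0545] yaw 61.1 tilt [ 7.e-04 -6.e-04 -1.e+00] q [-0.06  0.42 -0.12  1.02 -0.    0.44] F [-1.7 -1.1  5.8] T [-0.2   0.32 -0.11] t 11.05
```

>>> arm_command([
  [0,0,0],
  [0,0,0],
  [0,0,0],
  [0,0,0],
  [0,0,0],
], spin=[-0.3,-0.6,-0.9,-1,-1])

```text
clock: 11.68
eef_pos: [0.5396, -0.0333, 0.0545]
tool_rot: [0.241, 0.971, -0.0, 0.0]
ft_force: [-1.3, -0.5, 5.2]
grip_width: 0.0207
grasp_force: 58.8
```

```bash
python3 go.py .5395 -.033 .0545 124.2; python3 look.py
```

```text
slide [ 0.02  0.02 -0.  ] spin -62.1 pos [ 0.5396 -0.0333  0.0545] yaw 62.1 tilt [ 6.e-04 -6.e-04 -1.e+00] q [-0.06  0.42 -0.12  1.02 -0.    0.43] F [-1.3 -0.5  5.2] T [-0.27  0.3  -0.12] t 11.675
top pawl_tip 0.52 [360. 143.] r 0.141 ang -23.4
top pawl 0.59 [341. 125.] r 0.1743 ang -1.4
scene pawl_tip 0.54 [257. 253.] r 0.1418 ang -25.9
scene catch 0.96 [254. 252.] r 0.1448 ang -28.2
scene pocket 0.57 [266. 234.] r 0.0986 ang -32.1
scene pawl 0.48 [275. 279.] r 0.1834 ang -1.0
```

>>> arm_command([
  [0,0,0],
  [0,0,0],
  [0,0,0],
  [0,0,0],
  [0,0,0],
], spin=[-0.3,-0.6,-0.9,-1,-1])

```text
clock: 12.8
eef_pos: [0.5396, -0.0333, 0.0545]
tool_rot: [0.232, 0.973, -0.0, 0.0]
ft_force: [-1.2, -0.5, 6.0]
grip_width: 0.0208
grasp_force: 58.8
```

```bash
python3 go.py .5395 -.033 .0545 124.2
```

```text
slide [ 0.03  0.03 -0.  ] spin -61.1 pos [ 0.5396 -0.0333  0.0545] yaw 63.1 tilt [ 7.e-04 -7.e-04 -1.e+00] q [-0.06  0.42 -0.12  1.02 -0.    0.41] F [-1.2 -0.5  6. ] T [-0.29  0.36 -0.12] t 12.8
```

>>> arm_command([
  [0,0,0],
  [0,0,0],
  [0,0,0],
  [0,0,0],
  [0,0,0],
], spin=[-0.2,-0.4,-0.6,-0.8,-0.8])

```text
clock: 13.42
eef_pos: [0.5396, -0.0333, 0.0545]
tool_rot: [0.225, 0.974, -0.0, 0.0]
ft_force: [-0.6, -1.5, 5.1]
grip_width: 0.0202
grasp_force: 58.8
```

```bash
python3 go.py .5395 -.033 .0545 124.2
```

```text
slide [ 0.02  0.02 -0.  ] spin -60.3 pos [ 0.5396 -0.0333  0.0545] yaw 63.9 tilt [ 7.e-04 -6.e-04 -1.e+00] q [-0.06  0.42 -0.12  1.02 -0.    0.39] F [-0.6 -1.5  5.1] T [-0.21  0.35 -0.14] t 13.425
```

>>> arm_command([
  [0,0,0],
  [0,0,0],
  [0,0,0],
  [0,0,0],
  [0,0,0],
], spin=[-0.2,-0.4,-0.6,-0.8,-0.8])

```text
clock: 14.05
eef_pos: [0.5396, -0.0333, 0.0545]
tool_rot: [0.219, 0.976, -0.0, 0.0]
ft_force: [-1.0, -1.0, 5.1]
grip_width: 0.0204
grasp_force: 58.8
```

```bash
python3 go.py .5395 -.033 .0545 124.2
```

```text
slide [ 0.02  0.02 -0.  ] spin -59.5 pos [ 0.5396 -0.0333  0.0545] yaw 64.7 tilt [ 7.e-04 -6.e-04 -1.e+00] q [-0.06  0.42 -0.12  1.02 -0.    0.38] F [-1.  -1.   5.1] T [-0.23  0.33 -0.14] t 14.05
```

>>> arm_command([
  [0,0,0],
  [0,0,0],
  [0,0,0],
  [0,0,0],
  [0,0,0],
], spin=[-0.2,-0.4,-0.6,-0.8,-0.8])

```text
clock: 14.68
eef_pos: [0.5396, -0.0333, 0.0545]
tool_rot: [0.212, 0.977, -0.0, 0.0]
ft_force: [-1.8, -1.4, 6.3]
grip_width: 0.0205
grasp_force: 58.8
```

```bash
python3 go.py .5395 -.033 .0545 124.2
```

```text
slide [ 0.02  0.02 -0.  ] spin -58.7 pos [ 0.5396 -0.0333  0.0545] yaw 65.5 tilt [ 7.e-04 -6.e-04 -1.e+00] q [-0.06  0.42 -0.12  1.02 -0.    0.37] F [-1.8 -1.4  6.3] T [-0.22  0.33 -0.11] t 14.675
```

>>> arm_command([
  [0,0,0],
  [0,0,0],
  [0,0,0],
  [0,0,0],
  [0,0,0],
], spin=[-0.2,-0.4,-0.6,-0.6,-0.6])

```text
clock: 15.3
eef_pos: [0.5396, -0.0333, 0.0545]
tool_rot: [0.207, 0.978, -0.0, 0.0]
ft_force: [-2.1, -0.5, 4.8]
grip_width: 0.0203
grasp_force: 58.8
```

```bash
python3 go.py .5395 -.033 .0545 124.2; python3 look.py
```

```text
slide [ 0.02  0.02 -0.  ] spin -58.1 pos [ 0.5396 -0.0333  0.0545] yaw 66.1 tilt [ 6.e-04 -6.e-04 -1.e+00] q [-0.06  0.42 -0.12  1.02 -0.    0.36] F [-2.1 -0.5  4.8] T [-0.23  0.34 -0.08] t 15.3
top pawl_tip 0.5 [364. 144.] r 0.1434 ang -27.7
top catch 0.74 [363. 146.] r 0.136 ang -28.3
top pawl 0.55 [344. 126.] r 0.1707 ang -4.1
scene pawl_tip 0.77 [257. 250.] r 0.1376 ang -27.7
scene pawl_tip 0.61 [165. 237.] r 0.3063 ang -63.1
scene catch 0.56 [255. 255.] r 0.1481 ang -25.7
scene catch 0.53 [439. 299.] r 0.3662 ang 67.8
scene pocket 0.63 [273. 237.] r 0.0949 ang -22.3
scene pawl 0.51 [273. 282.] r 0.1901 ang -1.4
```

Run:
```python
from h import *
p=cam("scene");q=cam("top")
f=lambda p,a,b,c,d:cv2.resize(cv2.cvtColor(p["pixels"],cv2.COLOR_RGB2BGR)[a:b,c:d],(400,400),interpolation=cv2.INTER_CUBIC)
cv2.imwrite("pics/s3.png",np.hstack([f(p,215,295,215,295),f(q,110,170,320,380)]))
w=cam("wrist");P=cloud(w);Q=near(P,(.5395,-.033),.05,.12,.1345);print(rect(Q))
```

```text
(array([534.1, -31.3]), array([58.5, 52.1]), 14.9)
```

View pics/s3.png

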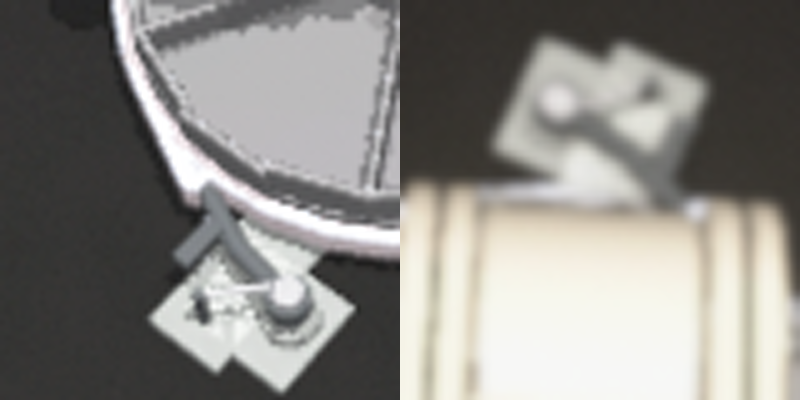

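The pawl tip sits at about crop (210,190), right behind the tooth at (185,200). It has dropped in with a gap of a few mm at most. I'll continue gently.

>>> arm_command([
  [0,0,0],
  [0,0,0],
  [0,0,0],
  [0,0,0],
  [0,0,0],
], spin=[-0.2,-0.4,-0.5,-0.5,-0.5])

```text
clock: 16.58
eef_pos: [0.5396, -0.0333, 0.0545]
tool_rot: [0.203, 0.979, -0.0, 0.0]
ft_force: [-0.3, -0.2, 5.1]
grip_width: 0.0206
grasp_force: 58.8
```

```bash
python3 go.py .5395 -.033 .0545 124.2
```

```text
slide [ 0.02  0.02 -0.  ] spin -57.6 pos [ 0.5396 -0.0333  0.0545] yaw 66.6 tilt [ 7.e-04 -6.e-04 -1.e+00] q [-0.06  0.42 -0.12  1.02 -0.    0.35] F [-0.3 -0.2  5.1] T [-0.2   0.33 -0.21] t 16.575
```

>>> arm_command([
  [0,0,0],
  [0,0,0],
  [0,0,0],
  [0,0,0],
  [0,0,0],
], spin=[-0.2,-0.4,-0.5,-0.5,-0.5])

```text
clock: 17.2
eef_pos: [0.5396, -0.0333, 0.0545]
tool_rot: [0.198, 0.98, -0.0, 0.0]
ft_force: [-2.0, -0.6, 5.3]
grip_width: 0.0205
grasp_force: 58.7
```

```bash
python3 go.py .5395 -.033 .0545 124.2
```

```text
slide [ 0.02  0.02 -0.  ] spin -57.1 pos [ 0.5396 -0.0333  0.0545] yaw 67.1 tilt [ 6.e-04 -5.e-04 -1.e+00] q [-0.06  0.42 -0.12  1.02 -0.    0.34] F [-2.  -0.6  5.3] T [-0.2   0.32 -0.32] t 17.2
```

>>> arm_command([
  [0,0,0],
  [0,0,0],
  [0,0,0],
  [0,0,0],
  [0,0,0],
], spin=[-0.2,-0.4,-0.6,-0.6,-0.6])

```text
clock: 17.82
eef_pos: [0.5396, -0.0333, 0.0545]
tool_rot: [0.193, 0.981, -0.0, 0.0]
ft_force: [-1.8, -0.5, 6.5]
grip_width: 0.0207
grasp_force: 58.7
```

```bash
python3 go.py .5395 -.033 .0545 124.2
```

```text
slide [ 0.02  0.02 -0.  ] spin -56.5 pos [ 0.5396 -0.0333  0.0545] yaw 67.7 tilt [ 7.e-04 -4.e-04 -1.e+00] q [-0.06  0.42 -0.12  1.02 -0.    0.33] F [-1.8 -0.5  6.5] T [-0.15  0.31 -0.43] t 17.825
```

>>> arm_command([
  [0,0,0],
  [0,0,0],
  [0,0,0],
  [0,0,0],
  [0,0,0],
], spin=[-0.2,-0.4,-0.6,-0.6,-0.6])

```text
clock: 18.45
eef_pos: [0.5396, -0.0333, 0.0545]
tool_rot: [0.188, 0.982, -0.0, 0.0]
ft_force: [-1.9, -1.2, 6.2]
grip_width: 0.0206
grasp_force: 58.7
```

```bash
python3 go.py .5395 -.033 .0545 124.2
```

```text
slide [ 0.02  0.02 -0.  ] spin -55.9 pos [ 0.5396 -0.0333  0.0545] yaw 68.3 tilt [ 6.e-04 -4.e-04 -1.e+00] q [-0.06  0.42 -0.12  1.02 -0.    0.32] F [-1.9 -1.2  6.2] T [-0.16  0.33 -0.51] t 18.45
```

>>> arm_command([
  [0,0,0],
  [0,0,0],
  [0,0,0],
  [0,0,0],
  [0,0,0],
], spin=[-0.5,-1,-1.5,-2,-2])

```text
clock: 19.08
eef_pos: [0.5396, -0.0333, 0.0545]
tool_rot: [0.172, 0.985, -0.0, 0.0]
ft_force: [-1.1, -0.7, 5.3]
grip_width: 0.0202
grasp_force: 58.5
```

```bash
python3 go.py .5395 -.033 .0545 124.2
```

```text
slide [ 0.02  0.03 -0.  ] spin -54.0 pos [ 0.5396 -0.0333  0.0545] yaw 70.2 tilt [ 7.e-04 -2.e-04 -1.e+00] q [-0.06  0.42 -0.12  1.02 -0.    0.28] F [-1.1 -0.7  5.3] T [-0.13  0.31 -0.82] t 19.075
```

>>> arm_command([
  [0,0,0],
  [0,0,0],
  [0,0,0],
  [0,0,0],
  [0,0,0],
], spin=[-0.5,-1,-1.5,-1.5,-1.5])

```text
clock: 19.7
eef_pos: [0.5383, -0.0328, 0.0545]
tool_rot: [0.158, 0.988, 0.0, -0.001]
ft_force: [-4.0, 0.8, 8.3]
grip_width: 0.0205
grasp_force: 59.4
```

```bash
python3 go.py .5395 -.033 .0545 124.2; python3 look.py
```

```text
slide [-0.12  0.02 -0.  ] spin -52.3 pos [ 0.5383 -0.0328  0.0545] yaw 71.9 tilt [-1.7e-03  3.0e-04 -1.0e+00] q [-0.06  0.42 -0.13  1.03  0.    0.26] F [-4.   0.8  8.3] T [ 0.02  1.02 -0.07] t 19.7
top pawl_tip 0.59 [363. 141.] r 0.147 ang -25.4
top catch 0.92 [366. 145.] r 0.1424 ang -29.8
top pocket 0.18 [465. 231.] r 0.3409 ang -107.5
top pawl 0.71 [344. 126.] r 0.1704 ang -4.0
scene pawl_tip 0.69 [257. 253.] r 0.1426 ang -25.6
scene catch 0.98 [256. 254.] r 0.145 ang -26.1
scene pocket 0.71 [269. 233.] r 0.0921 ang -30.4
scene pawl 0.75 [278. 283.] r 0.1912 ang 1.3
scene pawl 0.21 [298. 216.] r 0.021 ang 13.8
```

The grip slipped round the bar at about 0.85 N m, after a firm press of about 0.8 N m had been held. I'll open the jaws and measure the wheel.

>>> arm_command([
  [0,0,0],
  [0,0,0],
  [0,0,0],
  [0,0,0],
  [0,0,0],
], spin=[0,0,0,0,0], jaw=5)

```text
clock: 20.82
eef_pos: [0.5394, -0.033, 0.0539]
tool_rot: [0.158, 0.988, -0.0, -0.0]
ft_force: [0.6, -0.8, -0.6]
grip_width: 0.0499
grasp_force: 0.0
```

```bash
cat > bar.py <<'E'
from h import *
A=np.array([.5395,-.033])
P=cloud(cam("wrist"));Q=near(P,A,.05,.12,.1345)
a=np.radians(-24.5);w=np.array([-np.sin(a),np.cos(a)]);Q=Q[np.abs((Q[:,:2]-A)@w)<.0135]
print(len(Q),rect(Q)); 
for n in ("top","scene"):
    p=cam(n)
    for th,z in(("pawl_tip",.022),("catch",.022)):
        for r in landmark_of(p,th)[:1]: print(n,th,r["confidence"],np.round(world(p,r["centre"],z),4))
E
python3 bar.py; python3 go.py .5395 -.033 .0545 65.5
```

```text
6622 (array([533.3, -30.3]), array([18.1, 64. ]), 64.4)
top pawl_tip 0.71 [ 0.6747 -0.0904  0.022 ]
top catch 0.73 [ 0.6729 -0.1004  0.022 ]
scene pawl_tip 0.49 [ 0.6642 -0.1025  0.022 ]
scene catch 0.69 [ 0.6659 -0.096   0.022 ]
slide [-0.01  0.   -0.05] spin 6.4 pos [ 0.5394 -0.033   0.054 ] yaw 71.9 tilt [ 1.e-04  0.e+00 -1.e+00] q [-0.06  0.42 -0.12  1.02  0.    0.26] F [ 0.1 -0.7  0.1] T [ 0.01 -0.03 -0.02] t 21.175
```

The wheel rests at −25.6°, matching the pawl. I'll re-align, re-grip and repeat the press below the slip limit, to be sure.

>>> arm_command([
  [0,0,0],
  [0,0,0],
  [0,0,0],
  [0,0,0],
  [0,0,0],
], spin=[4,7.5,7.5,7.5,7.5])

```text
clock: 21.8
eef_pos: [0.5394, -0.033, 0.054]
tool_rot: [0.222, 0.975, -0.0, 0.0]
ft_force: [0.1, 0.0, -0.5]
grip_width: 0.0501
grasp_force: 0.0
```

>>> arm_command([
  [0,0,0],
  [0,0,0],
  [0,0,0],
  [0,0,0],
  [0,0,0],
], spin=[0,0,0,0,0], jaw=0.5)

```text
clock: 22.42
eef_pos: [0.5393, -0.0332, 0.0543]
tool_rot: [0.222, 0.975, -0.0, 0.0]
ft_force: [-2.6, -1.1, 5.7]
grip_width: 0.0202
grasp_force: 58.8
```

>>> arm_command([
  [0,0,0],
  [0,0,0],
  [0,0,0],
  [0,0,0],
  [0,0,0],
], spin=[-0.7,-1.4,-2.1,-2.8,-3])

```text
clock: 23.05
eef_pos: [0.5393, -0.0332, 0.0543]
tool_rot: [0.197, 0.98, -0.0, 0.0]
ft_force: [-2.4, -0.6, 6.2]
grip_width: 0.0201
grasp_force: 58.8
```

```bash
python3 go.py .5395 -.033 .0545 65.5
```

```text
slide [-0.01  0.02 -0.02] spin 1.8 pos [ 0.5393 -0.0332  0.0543] yaw 67.3 tilt [ 1.e-04 -3.e-04 -1.e+00] q [-0.06  0.42 -0.12  1.02 -0.    0.33] F [-2.4 -0.6  6.2] T [-0.28  0.54 -0.34] t 23.05
```

>>> arm_command([
  [0,0,0],
  [0,0,0],
  [0,0,0],
  [0,0,0],
  [0,0,0],
], spin=[-0.7,-1.4,-2.1,-2.6,-2.6])

```text
clock: 23.68
eef_pos: [0.5393, -0.0332, 0.0543]
tool_rot: [0.175, 0.985, -0.0, 0.0]
ft_force: [-3.2, 0.1, 5.3]
grip_width: 0.0203
grasp_force: 58.6
```

```bash
python3 go.py .5395 -.033 .0545 65.5
```

```text
slide [-0.01  0.02 -0.02] spin 4.3 pos [ 0.5393 -0.0332  0.0543] yaw 69.8 tilt [ 1.e-04 -0.e+00 -1.e+00] q [-0.06  0.42 -0.12  1.02 -0.    0.29] F [-3.2  0.1  5.3] T [-0.18  0.57 -0.78] t 23.675
```

>>> arm_command([
  [0,0,0],
  [0,0,0],
  [0,0,0],
  [0,0,0],
  [0,0,0],
], spin=[0,0,0,0,0])

```text
clock: 24.3
eef_pos: [0.5393, -0.0332, 0.0543]
tool_rot: [0.175, 0.985, 0.0, 0.0]
ft_force: [-2.0, -0.4, 6.7]
grip_width: 0.0204
grasp_force: 58.6
```

```bash
python3 go.py .5395 -.033 .0545 65.5
```

```text
slide [-0.01  0.02 -0.02] spin 4.3 pos [ 0.5393 -0.0332  0.0543] yaw 69.8 tilt [ 1.e-04  0.e+00 -1.e+00] q [-0.06  0.42 -0.12  1.02  0.    0.29] F [-2.  -0.4  6.7] T [-0.22  0.53 -0.74] t 24.3
```

Held at 0.75 N m, about 4–5 N at the tooth. Now I release, rise and go to the heel.

>>> arm_command([
  [0,0,0],
  [0,0,0],
  [0,0,0],
  [0,0,-0.5],
  [0,0,-3],
], spin=[0,0,0,0,0], jaw=6.5)

```text
clock: 24.92
eef_pos: [0.5378, -0.0328, 0.0829]
tool_rot: [0.174, 0.985, -0.0, -0.002]
ft_force: [-0.4, 0.4, 1.3]
grip_width: 0.065
grasp_force: 0.0
```

>>> arm_command([
  [0,0,-3],
  [0,0,-7],
  [0,0,-9],
  [0,0,-9],
  [0,0,-9],
], spin=[0,0,0,3,9])

```text
clock: 25.55
eef_pos: [0.5398, -0.0329, 0.1749]
tool_rot: [0.252, 0.968, 0.0, 0.001]
ft_force: [-0.3, -0.7, -0.0]
grip_width: 0.065
grasp_force: 0.0
```

```bash
python3 go.py .418 .365 .150 60.8
python3 - <<'E'
from h import *
for n in("wrist","scene"):
    p=cam(n); P=cloud(p); Q=near(P,(.5395,-.033),.05,.119,.135); print(n,len(Q),rect(Q))
    Q=near(P,(.418,.365),.05,.045,.07); print(len(Q),rect(Q) if len(Q) else 0)
E
```

```text
slide [30.05 28.79  2.48] spin -0.0 pos [ 0.5398 -0.0329  0.1749] yaw 60.8 tilt [ 0.0016  0.     -1.    ] q [-0.06  0.33  0.07  1.31  0.    0.45] F [-0.3 -0.7 -0. ] T [-0.03  0.02 -0.02] t 25.55
wrist 2170 (array([538.8, -33.1]), array([18., 75.]), 66.0)
0 0
scene 279 (array([539.6, -34.5]), array([18.8, 74.9]), 64.5)
413 (array([415.6, 364.1]), array([42.1, 64.2]), 61.3)
```

>>> arm_command([
  [4.2,4.1,0],
  [8.4,8.1,0],
  [12.7,12.1,0],
  [17,16.2,0],
  [21.3,20.4,0],
], spin=[0,0,0,0,0])

```text
clock: 26.28
eef_pos: [0.4515, 0.2505, 0.1743]
tool_rot: [0.25, 0.968, 0.0, 0.0]
ft_force: [0.5, 0.4, 0.2]
grip_width: 0.0651
grasp_force: 0.0
```

>>> arm_command([
  [4.3,4.1,0],
  [8.7,8.4,0],
  [8.7,8.4,2.5],
  [8.7,8.4,2.5],
  [8.7,8.4,2.5],
], spin=[0,0,0,0,0])

```text
clock: 26.9
eef_pos: [0.4172, 0.364, 0.1496]
tool_rot: [0.251, 0.968, 0.0, 0.0]
ft_force: [0.3, 0.3, 0.6]
grip_width: 0.0647
grasp_force: 0.0
```

```bash
python3 - <<'E'
from h import *
p=cam("wrist"); P=cloud(p); Q=near(P,(.418,.365),.05,.05,.062); print(len(Q),rect(Q),np.median(Q[:,2]))
o=get_obs(); T=near(P,o["eef_pos"],.06,o["eef_pos"][2]-.02,.3); print(np.percentile(T[:,2],[0,1,5]) if len(T) else 0)
E
python3 go.py .418 .365 .05 60.8
```

```text
2869 (array([417.8, 365.4]), array([42. , 62.2]), 60.7) 0.056380642447645964
[0.19097174 0.19887737 0.21325051]
slide [ 0.01  0.09 10.  ] spin 0.1 pos [0.4176 0.364  0.15  ] yaw 60.9 tilt [ 9.e-04  8.e-04 -1.e+00] q [ 0.72  0.37  0.06  1.26 -0.    1.22] F [ 1.4 -0.2  0.3] T [-0.   -0.02 -0.02] t 26.95
```

>>> arm_command([
  [0,0.1,4],
  [0,0.1,8],
  [0,0.1,11.5],
  [0,0.1,12],
  [0,0.1,12],
], spin=[0,0,0,0,0])

```text
clock: 27.58
eef_pos: [0.4184, 0.3654, 0.0303]
tool_rot: [0.251, 0.968, 0.001, 0.0]
ft_force: [0.7, -0.4, 0.2]
grip_width: 0.0649
grasp_force: 0.0
```

>>> arm_command([
  [0,0,1.5],
  [0,0,3],
  [0,0,4.5],
  [0,0,4.8],
  [0,0,4.8],
], spin=[0,0,0,0,0])

```text
clock: 28.2
eef_pos: [0.417, 0.3651, -0.0195]
tool_rot: [0.251, 0.968, -0.0, -0.0]
ft_force: [1.0, 0.4, 0.1]
grip_width: 0.0652
grasp_force: 0.0
```

```bash
python3 go.py .4178 .3654 -.019 60.8
python3 - <<'E'
from h import *
p=cam("wrist"); P=cloud(p); Q=near(P,(.418,.365),.045,.05,.062); print(len(Q),rect(Q)); save(p,"w5.png")
E
```

```text
slide [-0.05  0.06 -0.05] spin 0.2 pos [ 0.417   0.3651 -0.0195] yaw 61.0 tilt [-8.e-04 -7.e-04 -1.e+00] q [ 0.72  0.53 -0.17  0.87 -0.    1.23] F [1.  0.4 0.1] T [-0.01 -0.05  0.04] t 28.2
15021 (array([412.9, 368. ]), array([64.2, 72.8]), 9.2)
```

View pics/w5.png

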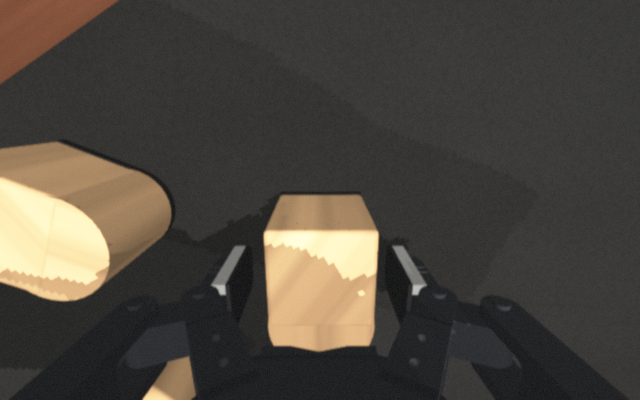

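The heel (x 265–378, y 195–345) is centred between the pads, which are at x 235 and 405. Closing.

>>> arm_command([
  [0,0,0],
  [0,0,0],
  [0,0,0],
  [0,0,0],
  [0,0,0],
], spin=[0,0,0,0,0], jaw=3.2)

```text
clock: 28.88
eef_pos: [0.4179, 0.3658, -0.0183]
tool_rot: [0.251, 0.968, 0.001, 0.0]
ft_force: [-0.2, 0.1, 6.2]
grip_width: 0.0409
grasp_force: 61.1
```

>>> arm_command([
  [0,0,-1],
  [0,0,-4],
  [0,0,-8],
  [0,0,-12],
  [0,0,-15],
], spin=[0,0,0,0,0])

```text
clock: 29.5
eef_pos: [0.4172, 0.3651, 0.1327]
tool_rot: [0.251, 0.968, 0.0, 0.0]
ft_force: [-0.5, 0.5, -1.4]
grip_width: 0.0414
grasp_force: 60.8
```

```bash
python3 - <<'E'
from h import *
for n in("top","scene"):
    p=cam(n); P=cloud(p); Q=near(P,(.5395,-.033),.05,.119,.135); print(n,len(Q),rect(Q))
    Q=near(P,(.418,.365),.06,.12,.165); print(len(Q),np.percentile(Q[:,2],[0,2,10]) if len(Q) else 0)
E
python3 go.py .6225 -.0720 .131 64.9
```

```text
top 232 (array([541.4, -32.4]), array([18. , 75.7]), 66.0)
29 [0.15018801 0.1505922  0.15227544]
scene 284 (array([538.2, -33.5]), array([19.6, 76.6]), 66.5)
69 [0.15431465 0.15491005 0.15581211]
slide [-39.08 -28.49   0.29] spin -3.9 pos [0.419  0.3668 0.1348] yaw 61.0 tilt [ 0.005   0.0043 -1.    ] q [ 0.72  0.38  0.04  1.22 -0.    1.23] F [ 0.4  0.1 -0.8] T [ 0.01 -0.03 -0.02] t 29.6
```

>>> arm_command([
  [-3,-2.2,0],
  [-7.8,-5.7,0],
  [-12.6,-9.2,0],
  [-17.4,-12.7,0],
  [-22.2,-16.2,0],
], spin=[0,0,-1,-2,-3.9])

```text
clock: 30.22
eef_pos: [0.5321, 0.1139, 0.1293]
tool_rot: [0.217, 0.976, -0.001, -0.001]
ft_force: [0.5, 0.9, -1.0]
grip_width: 0.0417
grasp_force: 60.9
```

```bash
python3 go.py .623 -.0716 .134 64.9
```

```text
slide [-16.09 -12.96  -0.49] spin 0.0 pos [0.5321 0.1139 0.1293] yaw 64.9 tilt [-3.e-03 -6.e-04 -1.e+00] q [0.21 0.37 0.   1.21 0.   0.65] F [ 0.5  0.9 -1. ] T [ 0.01 -0.12  0.03] t 30.225
```

>>> arm_command([
  [-4,-3.2,0],
  [-8.5,-6.7,0],
  [-12.5,-10,0],
  [-16,-12.9,0],
  [-16,-12.9,0],
], spin=[0,0,0,0,0])

```text
clock: 30.85
eef_pos: [0.6225, -0.0722, 0.1284]
tool_rot: [0.22, 0.975, -0.0, -0.002]
ft_force: [-0.1, 1.4, -1.8]
grip_width: 0.0412
grasp_force: 61.0
```

>>> arm_command([
  [0,0,0],
  [0,0,0],
  [0,0,0],
  [0,0,0],
  [0,0,0],
], spin=[0,0,0,0,0])

```text
clock: 31.48
eef_pos: [0.6229, -0.0684, 0.1312]
tool_rot: [0.217, 0.976, 0.0, 0.0]
ft_force: [0.2, -0.2, -1.2]
grip_width: 0.0412
grasp_force: 61.0
```

```bash
python3 go.py .623 -.0716 .0185 64.9
python3 - <<'E'
from h import *
for n in("wrist","scene"):
    p=cam(n); P=cloud(p); Q=near(P,(.5395,-.033),.05,.119,.134); print(n,len(Q),rect(Q))
    for r in landmark_of(p,"heel")+landmark_of(p,"pocket"): print(np.round(r["confidence"],2),np.round(r["centre"]),np.round(world(p,r["centre"],.036),4))
    Q=near(P,(.623,-.0716),.045,.03,.043); print(len(Q),np.round(np.median(Q,axis=0),4) if len(Q) else 0)
E
```

```text
slide [-0.14 -0.29 11.27] spin 0.0 pos [ 0.6229 -0.0684  0.1312] yaw 64.9 tilt [ 4.e-04 -1.e-04 -1.e+00] q [-0.11  0.52  0.26  1.3  -0.    0.33] F [ 0.2 -0.2 -1.2] T [ 0.03 -0.02  0.01] t 31.475
wrist 4620 (array([539.9, -33.8]), array([18. , 73.9]), 65.9)
0.75 [616.  64.] [0.628  0.1968 0.036 ]
0.68 [320. 244.] [ 0.6711 -0.0888  0.036 ]
0.88 [320. 190.] [ 0.6225 -0.067   0.036 ]
3810 [ 0.6043 -0.0624  0.0366]
scene 143 (array([528.3, -29.7]), array([18.3, 53.1]), 65.4)
0.84 [437. 180.] [0.3787 0.2747 0.036 ]
0.66 [424. 206.] [0.4637 0.2514 0.036 ]
0.6 [402. 274.] [0.6468 0.2215 0.036 ]
0.57 [276. 282.] [ 0.7296 -0.0328  0.036 ]
0.56 [270. 205.] [ 0.5476 -0.0977  0.036 ]
0.59 [268. 236.] [ 0.627  -0.0794  0.036 ]
970 [ 0.6197 -0.0709  0.0363]
```

>>> arm_command([
  [-0.1,-0.3,2.5],
  [-0.1,-0.3,5],
  [-0.1,-0.3,7.5],
  [-0.1,-0.3,9.5],
  [-0.1,-0.3,10],
], spin=[0,0,0,0,0])

```text
clock: 32.4
eef_pos: [0.6211, -0.0719, 0.0293]
tool_rot: [0.218, 0.976, -0.0, -0.002]
ft_force: [-0.1, -0.3, -0.1]
grip_width: 0.0414
grasp_force: 61.0
```

>>> arm_command([
  [0,0,0.4],
  [0,0,0.8],
  [0,0,1.1],
  [0,0,1.1],
  [0,0,1.1],
], spin=[0,0,0,0,0])

```text
clock: 33.02
eef_pos: [0.6227, -0.072, 0.0203]
tool_rot: [0.218, 0.976, 0.0, 0.0]
ft_force: [-0.6, -1.7, -1.0]
grip_width: 0.0412
grasp_force: 61.0
```

```bash
python3 go.py .6235 -.0712 .0177 64.9
```

```text
slide [-0.04  0.1   0.26] spin -0.0 pos [ 0.6227 -0.072   0.0203] yaw 64.9 tilt [ 5.e-04 -1.e-04 -1.e+00] q [-0.12  0.61  0.09  1.06 -0.    0.32] F [-0.6 -1.7 -1. ] T [-0.05 -0.   -0.03] t 33.025
```

>>> arm_command([
  [0,0,0.1],
  [0,0,0.2],
  [0,0,0.25],
  [0,0,0.25],
  [0,0,0.25],
], spin=[0,0,0,0,0])

```text
clock: 33.65
eef_pos: [0.6225, -0.0719, 0.0177]
tool_rot: [0.218, 0.976, 0.0, 0.0]
ft_force: [-1.4, -0.2, 0.9]
grip_width: 0.0416
grasp_force: 61.2
```

```bash
python3 go.py .6235 -.0712 .0177 64.9
```

```text
slide [-0.06  0.11  0.  ] spin -0.0 pos [ 0.6225 -0.0719  0.0177] yaw 64.9 tilt [ 1.e-04 -0.e+00 -1.e+00] q [-0.12  0.61  0.09  1.05  0.    0.32] F [-1.4 -0.2  0.9] T [-0.02  0.21 -0.06] t 33.65
```

Contact: Fz went from −1.0 to +0.9 N. Another 0.5 mm down, then open gently.

>>> arm_command([
  [0,0,0.05],
  [0,0,0.05],
  [0,0,0.05],
  [0,0,0.05],
  [0,0,0.05],
], spin=[0,0,0,0,0])

```text
clock: 34.28
eef_pos: [0.6225, -0.072, 0.0177]
tool_rot: [0.218, 0.976, 0.0, 0.0]
ft_force: [-2.5, -0.2, 6.2]
grip_width: 0.0414
grasp_force: 61.4
```

>>> arm_command([
  [0,0,0],
  [0,0,0],
  [0,0,0],
  [0,0,0],
  [0,0,0],
], spin=[0,0,0,0,0], jaw=5.8)

```text
clock: 34.9
eef_pos: [0.6225, -0.0719, 0.0169]
tool_rot: [0.218, 0.976, -0.0, -0.0]
ft_force: [-0.1, -0.5, 0.1]
grip_width: 0.058
grasp_force: 0.0
```

>>> arm_command([
  [0,0,-1],
  [0,0,-3],
  [0,0,-6],
  [0,0,-10],
  [0,0,-14],
], spin=[0,0,0,0,0])

```text
clock: 35.52
eef_pos: [0.6225, -0.072, 0.159]
tool_rot: [0.218, 0.976, 0.0, 0.0]
ft_force: [0.1, 0.4, 0.1]
grip_width: 0.0577
grasp_force: 0.0
```

```bash
python3 - <<'E'
from h import *
A=np.array([.5395,-.033])
for n in("wrist","scene"):
    p=cam(n); P=cloud(p); Q=near(P,A,.05,.119,.134); print(n,len(Q),rect(Q))
    Q=near(P,(.623,-.072),.045,.082,.1); print(len(Q),rect(Q),np.percentile(Q[:,2],[5,50,95]))
    if n=="scene": cv2.imwrite("pics/s9.png",cv2.resize(cv2.cvtColor(p["pixels"],cv2.COLOR_RGB2BGR)[140:300,190:400],None,fx=3,fy=3))
E
python3 look.py; python3 go.py .6235 -.0712 .0177 64.9
```

```text
wrist 3540 (array([539. , -33.4]), array([18. , 76.1]), 65.8)
3478 (array([622.4, -72. ]), array([42.1, 61.6]), 65.1) [0.0909947  0.0923581  0.09346853]
scene 219 (array([539. , -33.7]), array([17.9, 75.2]), 66.6)
510 (array([621.4, -73.3]), array([43.2, 61.6]), 65.0) [0.08534402 0.09183733 0.09424638]
top pawl 0.26 [446. 145.] r 0.3032 ang -66.5
scene pawl_tip 0.69 [256. 252.] r 0.1409 ang -26.8
scene catch 0.89 [256. 256.] r 0.1476 ang -24.8
scene pocket 0.6 [271. 232.] r 0.0889 ang -29.0
scene pawl 0.6 [278. 283.] r 0.1904 ang 1.9
slide [-0.12  0.13 13.84] spin -0.0 pos [ 0.622  -0.0719  0.1561] yaw 64.9 tilt [-1.7e-03  2.0e-04 -1.0e+00] q [-0.12  0.51  0.3   1.36  0.    0.32] F [-0.1 -0.  -0.1] T [-0.01  0.02  0.02] t 36.125
```

View pics/s9.png

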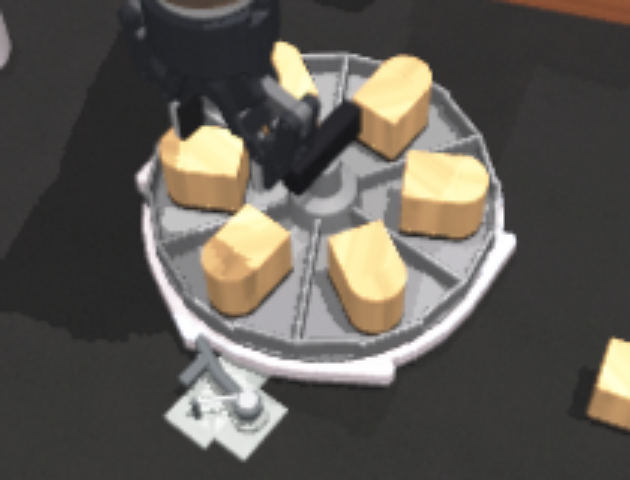

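The heel stands upright in the pocket: crop (245,260), top at 92 mm, within about 2 mm of the middle. The pawl tip at (205,345) is behind the tooth, and the gripper is clear. Handing in.

```bash
python3 -c "
from workcell import *
print(job_done())"
```

```text
the job is handed in; nothing more can be done
None
```

I turned the carousel until the pawl dropped in behind the empty pocket's tooth, pressed it back firmly and stood the loose heel upright in that pocket within about 2 mm of its middle; I handed the job in at about 36 s, and no verdict came back.

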